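# Snap the heat sink onto the board in the sprung nest

### The arm

A 6-joint arm with a two-finger parallel gripper is mounted at the origin on the work surface. World frame = base frame: x ahead of the robot, y to its left, z up, the work surface at z = 0. Lengths are in mm, angles in degrees, forces in N, time in s.
With the tool pointing down it reaches from about 225 to 875 mm from the base axis. Payload 3.4 kg.
Tool frame: the origin (TCP) lies on the centre line of the jaws, within the pads' length; the fingertips stand env.finger_overhang ahead of it and the grasp point (between the pads) lies 8 mm behind it (env.finger_overhang is the distance from the TCP to the fingertips, in mm); z points along the fingers, y is the line along which they close (so a half turn about z gives the same grasp; the last joint's range is limited). The gripper opens to 85 mm and grips with 20 to 120 N. Pads are 22 mm wide; open, the fingers measure 114 mm over their backs; the gripper's body (76 mm by 85 mm) begins 54 mm behind the grasp point. The pads swing forward as they close: fully open they stand 13 mm farther back than shut.
Start: joints at [-84.168, 15.808, 86.224, -0, 77.962, -6.933], TCP at [127.049, -560.821, 242.328] pointing down, gripper open.
Joint ranges: [-165.64, 165.64], [-43.16, 119.46], [12.63, 154.43], [-67.54, 247.53], [6.08, 155.33], [-154.97, 154.97]. Speed limits (degrees/s): [147.25, 147.25, 180, 180, 180, 180].

### API

Orientations are given as [roll, pitch, yaw] about the fixed x, y, z axes, in that order (R = Rz(yaw) Ry(pitch) Rx(roll)).
In Python, from workcell import env gives the robot as it stands. The module is installed in compiled form; this text tells all that it offers.
- The arm moves only by the tool drive_tool, never from a script. Its argument "increments" is a list of rows, each an object of numbers: "grip": the finger opening in m, from 0 to 0.0854; "dx", "dy", "dz": the shift along the world's x, y, z in m; "spin": the turn about the world's z in degrees. A call has 1 to 8 rows; each row is the pose to reach, as a shift and turn from the pose commanded when the call began; what a row does not reach only later rows make up. A row lasts 1/12 s, in which the tool goes at most 41.7 mm and 7.16 degrees, less where a joint would pass 70% of its speed; a pose out of reach is approached as far as the arm can. A call with a gripper value outside its range is refused whole. The fingers move at their own pace and stop on an object; "newtons" is the grip in N (left out, the last holds). Time passes only in rows, so rows that repeat a pose let the fingers close. It gives the time, the measured TCP pose, the force, the opening and the grip force at its end, in the units of the state.
- env.sense(): the state, without advancing time (a new reading comes with each control period).
- env.camera(name): name is "scene" or "top" or "wrist"; returns a dict with "pixels" (420x560x3 uint8, blue, green, red), "depth" (420x560 float32, mm along the optical axis (not along the pixel's ray), 0 where there is no reading), "intrinsics" (3x3 intrinsics, pixels), "R" (3x3) and "t" (3): a world point X has camera coordinates R X + t. Camera axes: x right, y down, z forward; pixel columns grow to the right and rows downward; lengths in mm; the calibration is good to about 2 mm. A picture is of the moment at which its call begins.
- env.sign_off(): hands the job in; it is judged then, once.
The state is a dict: "t": time; "q": joint angles; "dq": joint speeds; "joint_torque": joint torques, N m; "position": TCP position; "ee_rot": TCP orientation; "force": force on the tool from outside, world axes, zero at the start; "wrist_torque": the same for the moment, N m; "width": finger opening in mm; "grip_force": force on a finger pad.
Only numpy, scipy, OpenCV 4.12 (cv2) and the standard library are available. Lean on these libraries where they do the work, as an engineer would, in place of code of your own. Each camera call takes 0.05 s, during which the arm holds its last target. There are 200 camera calls.

### The job

Take the heat sink that has a windowed ear at each end, set it over the two snap hooks on the board in the sprung nest, and press it straight down until both hooks have clicked over its ears. Press firmly but gently: do not drive the nest down near the end of its springs. Then, still holding the heat sink or taking hold of it again, tug it up lightly so that the nest lifts a little above its rest height, which proves the clicks; finally let go, leaving the heat sink fully home and everything else on the bench where it was.

Things in the scene. Friction and masses are not known exactly. Their poses are not given: they have to be found in the camera images.
- heatsink: loose aluminium heat sink, 0.14 kg, upright on the bench: base 36 mm (its x) x 104 mm (y) x 5 mm; origin centre of underside, z up. In the middle a fin block 30 mm (x) x 56 mm (y), 5 to 38 mm above the underside: grip it across x, fingertips 8 mm or more above the underside. Each y end is an ear with a window through it, 14 mm in x, |y| from 31 to 44 mm. Either way round fits
- ear_a (a point): middle of the outer bar of the heat sink's +y ear, on the underside, 48 mm from the origin along +y
- ear_b (a point): the same at the -y ear, 48 mm from the origin along -y
- fixture: fixed test fixture: aluminium base 150 mm (x) x 220 mm (y) x 14 mm with four sprung posts 64 mm high at the corners, carrying the nest; origin centre of its underside, z up
- seat (a point): on the nest, moving with it: centre of the top of the black power module on the green board, where the heat sink's underside comes to rest; axes parallel to the fixture's. At rest 81 mm above the bench, 25 mm above the board; only the two hooks stand higher. The heat sink goes on with its y along the seat's y (either way), hooks up through its windows
- catch_a (a point): on the nest: white nylon snap hook at seat y = +40 mm (middle of its 4 mm stem, 10 mm wide in x), at its catch height, 6.2 mm above the seat. Its sloped nose points outwards (+y) to y = 47.3 mm and narrows to a tip 18 mm above the seat. The window's outer edge slides down the nose and bends the hook inwards; clicked, the ear lies under the nose with 1 mm play
- catch_b (a point): the same hook mirrored, at seat y = -40 mm, nose pointing to -y. Both hooks together need about 10 to 15 N of push to click; the force then falls off suddenly
- nest (a joint): height of the sprung nest (board, module, hooks): 0 at rest, grows as it is pressed down (m), negative when lifted. Springs about 1 N per mm; end stops at +0.022 (down) and -0.006 (up). So it sinks with the push before the hooks click, and 1 to 2 mm by the weight of the heat sink
- plain_sink: bystander: plain aluminium finned heat sink WITHOUT ears or windows, 36 x 56 x 34 mm; origin centre of its underside
- spool: bystander: solder spool standing on its flange, 60 mm diameter, 40 mm high; origin centre of its underside
- screwdriver: bystander: black-handled screwdriver lying on the bench, 180 mm long; origin under the middle
- capacitor_a: bystander: loose black electrolytic capacitor standing upright, 24 mm diameter, 35 mm high; origin centre of its underside
- capacitor_b: bystander: a second such capacitor
- flux_jar: bystander: small jar with black cap, 48 mm diameter, 50 mm high; origin centre of its underside
Mind the look-alikes: they are no part of the job. What is shaped like the heatsink but brown, green or purple is not meant.

How it is judged (in metres and radians):
On the way, in this order (a step that is already met when the one before it is completed fails the run):
1. both ears of the heat sink are pressed down under the hooks, home on the seat (z of each of ear_a, ear_b in the frame of seat below 0.003 m and z of heatsink in the frame of seat above -0.004 m and horizontal distance between heatsink and seat below 0.006 m), for 0.2 s.
2. the held heat sink is tugged up so that it lifts the nest at least 1.5 mm above its rest height, without coming off the hooks (all of step 1 and value of joint nest below -0.0015 m and contact force between the fingers and heatsink above 0.5 N), for 0.1 s.
At the end, for the whole second after the job is handed in: the heat sink lies on the seat with the undersides of both ears less than 3 mm above the seat (under both hooks), its centre within 6 mm of the seat's centre, at rest and released (all of step 1 and linear speed of heatsink below 0.02 m/s); the robot touches nothing.
It fails at once if the nest is driven down more than 20 mm (some 20 N of push, its springs nearly bottomed) (value of joint nest above 0.02 m).
It fails at once if a bystander is moved by more than 30 mm (distance of any of plain_sink, spool, screwdriver, capacitor_a, capacitor_b, flux_jar from where it was at the start of the episode above 0.03 m).
It also fails if it takes over 59 s, if anything falls off the work surface, if the arm or the gripper's body presses on something with over 40 N, if the wrist force passes 120 N, or if a joint passes its speed limit or range.

## Working session

There is one attempt and no reset: what is moved stays moved. The work goes in short steps, Python scripts to look and compute and a tool call to move; the robot and the scene stay as the last step left them, time stands still between calls to the robot, and variables do not carry over. Pictures are saved under pics/ and viewed, at most 10 in all, crops included, and the job is handed in when it is done.

Besides the shell and the picture viewer there is one more tool, called after "Emit:" as a command line: name --argument value ..., lists and objects as JSON in quotes. drive_tool: Moves the arm, as the interface text tells. Its arguments: {"type":"object","properties":{"increments":{"type":"array"},"newtons":{"type":"number"}},"required":["increments"]}

```bash
mkdir -p pics
cat > h.py <<'E'
import numpy as np, cv2
from workcell import env
def pts(c):
    h,w=c['depth'].shape; u,v=np.meshgrid(np.arange(w),np.arange(h)); K=np.array(c['intrinsics']); d=c['depth'].astype(float)
    P=np.stack([(u-K[0,2])/K[0,0]*d,(v-K[1,2])/K[1,1]*d,d],-1)
    X=(P-np.array(c['t']))@np.array(c['R']); X[d==0]=np.nan
    return X
def load(n):
    return np.load(f'{n}.npz')
def snap(n,f):
    c=env.camera(n); cv2.imwrite(f'pics/{f}.png',c['pixels']); np.savez(f'{f}.npz',**c); return c
E
python3 - <<'E'
from h import *
print(env.finger_overhang, env.sense())
a=snap('top','top0'); b=snap('scene','scene0')
cv2.imwrite('pics/both0.png',cv2.resize(np.vstack([a['pixels'],b['pixels']]),(450,600)) if 0 else a['pixels'])
E
```

```text
11.0 {'t': 0.0, 'q': array([-8.41692869e+01,  1.58497665e+01,  8.62966621e+01,  1.56858254e-03,
        7.79627282e+01, -6.93148217e+00]), 'dq': array([-0.07849504, -0.00997788,  0.11778075, -0.08852554, -0.04955859,
       -0.00751676]), 'joint_torque': array([ 4.50601483e-04, -4.16777050e+01, -2.45804822e+01, -6.64750951e-05,
        1.09242741e-02,  5.06658310e-06]), 'position': array([ 126.9840289 , -560.27002897,  241.40833394]), 'ee_rot': array([-1.79891826e+02, -1.46955478e-02,  1.27618528e+01]), 'force': array([-0.34137815, -0.08217447, -0.11380192]), 'wrist_torque': array([-0.00560034,  0.06288939,  0.04788841]), 'grip_force': 0.0, 'width': 85.14914250778483}
```

View pics/top0.png

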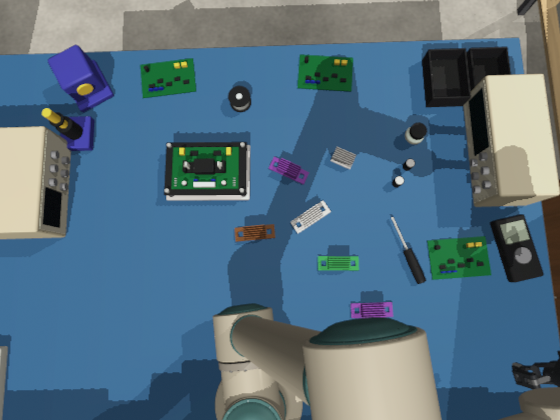

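View pics/scene0.png

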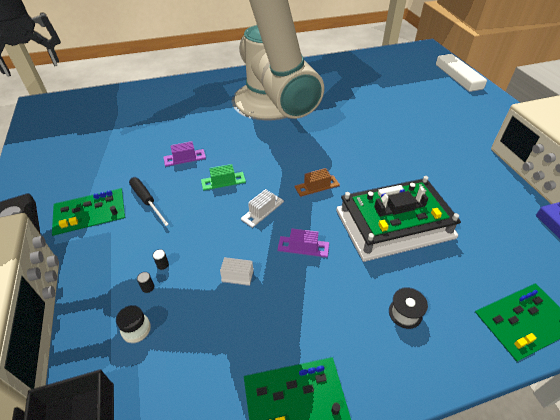

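The top view shows these look-alikes: purple at (288,169) and (372,310), brown (254,233), green (338,263), and a plain sink without ears at (343,158). The silver one with windowed ears at (311,216) is the one I want. The fixture nest is at (206,168).

Run:
```python
from h import *
for n,win in (('top0',(270,190,350,245)),('scene0',(225,175,300,235))):
    c=load(n); X=pts(c); p=c['pixels'].astype(int)
    u0,v0,u1,v1=win
    m=np.zeros(p.shape[:2],bool); m[v0:v1,u0:u1]=1
    sat=p.max(2)-p.min(2)
    s=m&(sat<40)&(p.max(2)>90)
    Z=X[...,2]
    print(n,'R',c['R'].round(2).tolist(),'bench z',np.nanmedian(Z[m&~s]), s.sum())
    for lo,hi in ((1,12),(30,45)):
        q=X[s&(Z>lo)&(Z<hi)][:,:2]
        r=cv2.minAreaRect(q.astype(np.float32)); print(lo,len(q),r,np.median(X[s&(Z>lo)&(Z<hi)][:,2]))
    q=X[s&(Z>1)&(Z<45)][:,:2]; print('all',cv2.minAreaRect(q.astype(np.float32)))
# fixture
for n,win in (('top0',(155,130,260,210)),('scene0',(325,165,470,260))):
    c=load(n); X=pts(c); p=c['pixels'].astype(int); u0,v0,u1,v1=win
    m=np.zeros(p.shape[:2],bool); m[v0:v1,u0:u1]=1; Z=X[...,2]; sat=p.max(2)-p.min(2)
    blk=m&(p.max(2)<70)&(abs(Z-81)<6)
    q=X[blk]; print(n,'module',len(q),np.median(q[:,2]),cv2.minAreaRect(q[:,:2].astype(np.float32)))
    hk=m&(Z>85)&(Z<104); k,l,st,ce=cv2.connectedComponentsWithStats(hk.astype(np.uint8))
    for i in range(1,k):
        q=X[l==i]; print(' hook',len(q),ce[i].round(1),q.mean(0).round(1),q.min(0).round(1),q.max(0).round(1))
    bs=m&(sat<40)&(p.max(2)>120)&(abs(Z-14)<4); print(' base',bs.sum(),cv2.minAreaRect(X[bs][:,:2].astype(np.float32)))
    gr=m&(p[...,1]>p[...,2]+40)&(p[...,1]>p[...,0]+20)&(abs(Z-56)<6); print(' board',gr.sum(),cv2.minAreaRect(X[gr][:,:2].astype(np.float32)))
a=load('top0')['pixels'];b=load('scene0')['pixels']
cv2.imwrite('pics/crop1.png',np.hstack([cv2.resize(a[190:245,275:350],(400,293),interpolation=2),cv2.resize(a[135:208,155:260],(400,293),interpolation=2)]))
```

```text
top0 R [[-0.03, -1.0, -0.02], [-0.98, 0.03, -0.18], [0.18, 0.01, -0.98]] bench z 0.9466082366123533 595
1 303 ((446.0078125, -117.20284271240234), (48.80860900878906, 169.3716583251953), 24.274200439453125) 5.8006305250348795
30 161 ((457.21807861328125, -143.5849151611328), (30.13874053955078, 56.20056915283203), 32.312965393066406) 37.914302197952686
all ((446.0078125, -117.20284271240234), (48.80860900878906, 169.3716583251953), 24.274200439453125)
scene0 R [[0.3, 0.95, 0.01], [0.68, -0.21, -0.7], [-0.67, 0.22, -0.71]] bench z -0.14035294601575005 791
1 294 ((439.9791564941406, -116.27336883544922), (38.36445999145508, 171.58775329589844), 30.8865966796875) 4.79614577921294
30 294 ((457.1288757324219, -144.0531005859375), (31.25548553466797, 56.90402603149414), 31.508113861083984) 36.2340748574199
all ((439.9791564941406, -116.27336883544922), (38.36445999145508, 171.58775329589844), 30.8865966796875)
top0 module 343 81.50380013839859 ((584.9266357421875, 122.80989074707031), (104.72410583496094, 37.58749008178711), 88.73279571533203)
 hook 1 [196. 159.] [599.1 139.2  86.1] [599.1
[... 1133 characters left out ...]
22.90885925292969, 261.66705322265625), 30.928388595581055)
 board 1683 ((584.9443969726562, 122.54476928710938), (171.34417724609375, 110.68067932128906), 88.50216674804688)
scene0 module 388 80.14464245246486 ((584.4351806640625, 122.25990295410156), (35.60783386230469, 106.41094970703125), 1.0854588747024536)
 hook 38 [420.8 190.3] [585.4 162.8  93. ] [579.  159.6  85.5] [589.5 168.7 100.5]
 hook 42 [384.4 197.8] [583.2  80.2  93.8] [576.9  76.1  86.7] [588.1  85.9 101.2]
 base 1395 ((583.864990234375, 122.05453491210938), (219.24900817871094, 149.662109375), 88.66382598876953)
 board 1664 ((581.4795532226562, 124.4661636352539), (174.24961853027344, 116.60690307617188), 88.8428955078125)
```

View pics/crop1.png

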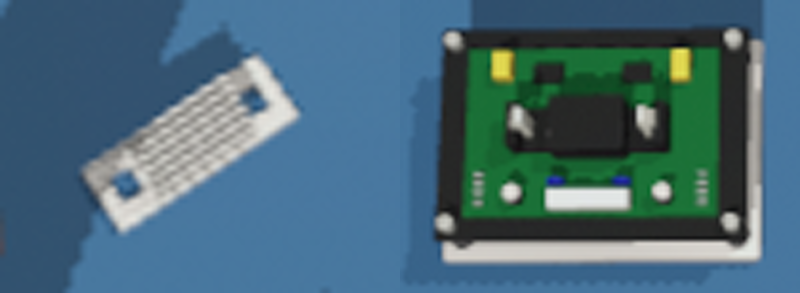

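The crop confirms it: silver heat sink with two through-windows. It lies at (457,-144), with its x at about 32°, and its fin top reads z 37 against 38 expected. The seat is at (584.3,122.4), yaw -1.3°, with the module top at 80–81.5 and the hooks at ±42 along y. First I'll move above the sink, turning to tool yaw 122°.

Emit:
drive_tool --increments '[{"dx":0.025,"dy":0.032,"dz":0,"spin":7,"grip":0.052},{"dx":0.05,"dy":0.064,"dz":0,"spin":14,"grip":0.052},{"dx":0.075,"dy":0.096,"dz":0,"spin":21,"grip":0.052},{"dx":0.1,"dy":0.128,"dz":0,"spin":28,"grip":0.052},{"dx":0.125,"dy":0.16,"dz":0,"spin":35,"grip":0.052},{"dx":0.15,"dy":0.192,"dz":0,"spin":42,"grip":0.052},{"dx":0.175,"dy":0.224,"dz":0,"spin":49,"grip":0.052},{"dx":0.2,"dy":0.256,"dz":0,"spin":56,"grip":0.052}]'

```text
t: 0.77
position: [327.6, -302.9, 242.1]
ee_rot: [-180.0, -0.0, 69.1]
force: [1.2, 0.4, -0.1]
width: 51.9
grip_force: 0.0
```

Emit:
drive_tool --increments '[{"dx":0.018,"dy":0.022,"spin":7,"grip":0.052},{"dx":0.036,"dy":0.044,"spin":14,"grip":0.052},{"dx":0.054,"dy":0.066,"spin":21,"grip":0.052},{"dx":0.072,"dy":0.089,"spin":28,"grip":0.052},{"dx":0.09,"dy":0.111,"dz":-0.02,"spin":35,"grip":0.052},{"dx":0.11,"dy":0.136,"dz":-0.04,"spin":42,"grip":0.052},{"dx":0.13,"dy":0.161,"dz":-0.06,"spin":49,"grip":0.052},{"dx":0.13,"dy":0.161,"dz":-0.07,"spin":53.3,"grip":0.052}]'

```text
schema error: expected keys grip, dx, dy, dz, spin
```

Run:
```python
from h import *
c=snap('wrist','w1'); X=pts(c); Z=X[...,2]; p=c['pixels'].astype(int); sat=p.max(2)-p.min(2)
s=(sat<45)&(Z>31)&(Z<43)&(np.hypot(X[...,0]-457,X[...,1]+144)<60)
print(cv2.minAreaRect(X[s][:,:2].astype(np.float32)),np.median(Z[s]),env.sense()['position'],env.sense()['ee_rot'])
```

```text
((459.38592529296875, -160.14735412597656), (17.728492736816406, 26.269258499145508), 32.065956115722656) 37.02943204642426 [ 331.68244786 -296.10154767  242.14296057] [179.8956631   -0.50027418  69.59413455]
```

View pics/w1.png

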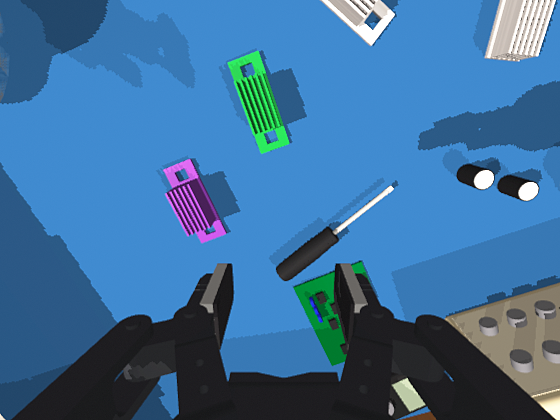

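The wrist view shows the fingers still short of the sink, whose silver ear is at (365,20) at the top edge. The second move was refused because every row needs all the keys, so I'm resending it in full.

Emit:
drive_tool --increments '[{"dx":0.018,"dy":0.022,"dz":0,"spin":7,"grip":0.052},{"dx":0.036,"dy":0.044,"dz":0,"spin":14,"grip":0.052},{"dx":0.054,"dy":0.066,"dz":0,"spin":21,"grip":0.052},{"dx":0.072,"dy":0.089,"dz":0,"spin":28,"grip":0.052},{"dx":0.09,"dy":0.111,"dz":-0.02,"spin":35,"grip":0.052},{"dx":0.11,"dy":0.136,"dz":-0.04,"spin":42,"grip":0.052},{"dx":0.13,"dy":0.161,"dz":-0.06,"spin":49,"grip":0.052},{"dx":0.13,"dy":0.161,"dz":-0.07,"spin":53.3,"grip":0.052}]'

```text
t: 1.48
position: [458.6, -139.5, 170.0]
ee_rot: [179.9, -0.2, 122.6]
force: [-0.1, -1.0, -0.4]
width: 52.0
grip_force: 0.0
```

Emit:
drive_tool --increments '[{"dx":0,"dy":0,"dz":0,"spin":0,"grip":0.052},{"dx":0,"dy":0,"dz":0,"spin":0,"grip":0.052},{"dx":0,"dy":0,"dz":0,"spin":0,"grip":0.052}]'

```text
t: 1.73
position: [457.1, -144.6, 172.9]
ee_rot: [180.0, 0.0, 121.9]
force: [-0.5, -0.3, 0.7]
width: 52.1
grip_force: 0.0
```

```bash
cat > w.py <<'E'
from h import *
import sys
c=snap('wrist',sys.argv[1]); X=pts(c); Z=X[...,2]; p=c['pixels'].astype(int); sat=p.max(2)-p.min(2)
s=(sat<45)&(Z>31)&(Z<43)&(np.hypot(X[...,0]-457,X[...,1]+144)<60)
print(cv2.minAreaRect(X[s][:,:2].astype(np.float32)),np.median(Z[s]),env.sense()['position'],env.sense()['ee_rot'],env.sense()['force'])
E
python3 w.py w2
```

```text
((456.84735107421875, -143.5523223876953), (29.94593048095703, 55.89075469970703), 31.567089080810547) 38.34283576593508 [ 457.21418433 -144.88054003  173.19240105] [1.79960485e+02 8.79708465e-02 1.21906389e+02] [-0.3276414  -0.22357388  0.76633357]
```

Emit:
drive_tool --increments '[{"dx":0,"dy":0,"dz":-0.03,"spin":-0.3,"grip":0.052},{"dx":0,"dy":0,"dz":-0.06,"spin":-0.3,"grip":0.052},{"dx":0,"dy":0,"dz":-0.09,"spin":-0.3,"grip":0.052},{"dx":0,"dy":0,"dz":-0.115,"spin":-0.3,"grip":0.052},{"dx":0,"dy":0,"dz":-0.13,"spin":-0.3,"grip":0.052},{"dx":0,"dy":0,"dz":-0.14,"spin":-0.3,"grip":0.052},{"dx":0,"dy":0,"dz":-0.148,"spin":-0.3,"grip":0.052},{"dx":0,"dy":0,"dz":-0.148,"spin":-0.3,"grip":0.052}]'

```text
t: 2.45
position: [456.5, -144.5, 23.8]
ee_rot: [-180.0, -0.1, 121.6]
force: [-0.5, 0.5, 0.2]
width: 52.4
grip_force: 0.0
```

Emit:
drive_tool --increments '[{"dx":0,"dy":0,"dz":0,"spin":0,"grip":0.04},{"dx":0,"dy":0,"dz":0,"spin":0,"grip":0.035},{"dx":0,"dy":0,"dz":0,"spin":0,"grip":0.02},{"dx":0,"dy":0,"dz":0,"spin":0,"grip":0.02},{"dx":0,"dy":0,"dz":0,"spin":0,"grip":0.02},{"dx":0,"dy":0,"dz":0,"spin":0,"grip":0.02}]' --newtons 80

```text
t: 2.95
position: [457.9, -144.4, 25.7]
ee_rot: [179.9, 0.1, 121.8]
force: [-0.9, -1.2, 6.3]
width: 28.7
grip_force: 79.8
```

Emit:
drive_tool --increments '[{"dx":0,"dy":0,"dz":0.02,"spin":0,"grip":0.02},{"dx":0,"dy":0,"dz":0.05,"spin":0,"grip":0.02},{"dx":0,"dy":0,"dz":0.08,"spin":0,"grip":0.02},{"dx":0,"dy":0,"dz":0.11,"spin":0,"grip":0.02},{"dx":0,"dy":0,"dz":0.14,"spin":0,"grip":0.02},{"dx":0,"dy":0,"dz":0.16,"spin":0,"grip":0.02},{"dx":0,"dy":0,"dz":0.16,"spin":0,"grip":0.02},{"dx":0,"dy":0,"dz":0.16,"spin":0,"grip":0.02}]'

```text
t: 3.62
position: [457.4, -143.9, 185.3]
ee_rot: [179.9, 0.1, 121.8]
force: [0.4, 0.0, -3.3]
width: 28.3
grip_force: 79.4
```

Emit:
drive_tool --increments '[{"dx":0.016,"dy":0.033,"dz":0,"spin":-4,"grip":0.02},{"dx":0.032,"dy":0.066,"dz":0,"spin":-8,"grip":0.02},{"dx":0.048,"dy":0.1,"dz":0,"spin":-12,"grip":0.02},{"dx":0.064,"dy":0.133,"dz":0,"spin":-16,"grip":0.02},{"dx":0.08,"dy":0.166,"dz":0,"spin":-20,"grip":0.02},{"dx":0.096,"dy":0.2,"dz":0,"spin":-25,"grip":0.02},{"dx":0.112,"dy":0.233,"dz":0,"spin":-29,"grip":0.02},{"dx":0.1272,"dy":0.2662,"dz":0,"spin":-33.1,"grip":0.02}]'

```text
t: 4.28
position: [583.4, 124.1, 181.6]
ee_rot: [-179.8, 0.0, 88.5]
force: [1.0, -0.5, -0.5]
width: 28.8
grip_force: 79.5
```

Emit:
drive_tool --increments '[{"dx":0,"dy":0,"dz":0,"spin":0,"grip":0.02},{"dx":0,"dy":0,"dz":0,"spin":0,"grip":0.02},{"dx":0,"dy":0,"dz":0,"spin":0,"grip":0.02},{"dx":0,"dy":0,"dz":0,"spin":0,"grip":0.02}]'

```text
t: 4.62
position: [583.0, 121.4, 183.0]
ee_rot: [-179.8, 0.1, 88.6]
force: [-0.1, 0.1, -1.6]
width: 28.5
grip_force: 79.6
```

Run:
```python
from h import *
s=env.sense(); print(s['position'],s['ee_rot'],s['force'],s['width'])
for n in('scene','top','wrist'):
    c=snap(n,n+'3'); X=pts(c); Z=X[...,2]; p=c['pixels'].astype(int); sat=p.max(2)-p.min(2)
    near=np.hypot(X[...,0]-584,X[...,1]-122)<90
    for lo,hi in ((155,172),(172,186),(190,206)):
        m=near&(Z>lo)&(Z<hi)&(sat<40)&(p.max(2)>110)
        if m.sum()>10: print(n,lo,m.sum(),np.median(Z[m]),cv2.minAreaRect(X[m][:,:2].astype(np.float32)))
a=load('wrist3.npz'.replace('.npz',''))['pixels'];b=load('scene3')['pixels']
cv2.imwrite('pics/c3.png',np.hstack([cv2.resize(a,(400,300)),cv2.resize(b[90:270,300:540],(400,300))]))
```

```text
[583.00249475 121.4101314  182.95438577] [-1.79827833e+02  5.08184594e-02  8.86428249e+01] [-0.05030493  0.13325929 -1.61413956] 28.52567327109593
scene 155 473 161.65601980019704 ((583.7257080078125, 122.03627014160156), (106.56294250488281, 38.49108123779297), 86.631103515625)
scene 172 149 179.07430107589445 ((588.5245971679688, 115.29669189453125), (58.84213638305664, 44.06745529174805), 40.148807525634766)
scene 190 213 194.07171593219243 ((584.7860717773438, 118.57339477539062), (54.34749221801758, 40.81407165527344), 77.90091705322266)
top 155 143 163.80706694095767 ((583.5277709960938, 88.98635864257812), (37.788909912109375, 35.44709396362305), 87.1318130493164)
top 172 20 181.85090256454941 ((582.5359497070312, 103.2665786743164), (28.383249282836914, 15.77582836151123), 2.9494435787200928)
top 190 60 195.73416894756105 ((583.159912109375, 103.13021087646484), (30.892297744750977, 17.510852813720703), 3.8843533992767334)
wrist 155 5650 163.60701481142303 ((584.114501953125, 121.98262023925781), (105.40628814697266, 36.07955551147461), 88.4753646850586)
wrist 172 1250 179.9569297738271 ((584.2601928710938, 122.55809020996094), (56.9199104309082, 41.58565139770508), 89.13460540771484)
wrist 190 4118 196.46754044907246 ((587.614501953125, 122.03060150146484), (57.462520599365234, 48.76618957519531), 88.67119598388672)
```

View pics/c3.png

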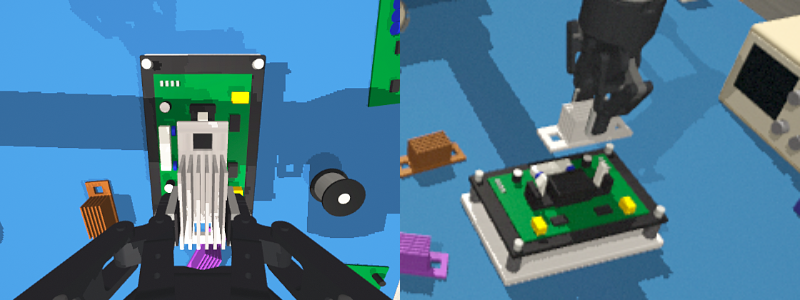

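The sink is held level over the nest, centred at (584,122) with yaw 88.5°, which matches the seat. The wrist view shows it square over the module, and the scene view shows the hooks directly below it. Now lowering to just above nose contact.

Emit:
drive_tool --increments '[{"dx":0.0003,"dy":0.0003,"dz":-0.015,"spin":0,"grip":0.02},{"dx":0.0003,"dy":0.0003,"dz":-0.03,"spin":0,"grip":0.02},{"dx":0.0003,"dy":0.0003,"dz":-0.042,"spin":0,"grip":0.02},{"dx":0.0003,"dy":0.0003,"dz":-0.05,"spin":0,"grip":0.02},{"dx":0.0003,"dy":0.0003,"dz":-0.054,"spin":0,"grip":0.02},{"dx":0.0003,"dy":0.0003,"dz":-0.057,"spin":0,"grip":0.02},{"dx":0.0003,"dy":0.0003,"dz":-0.057,"spin":0,"grip":0.02},{"dx":0.0003,"dy":0.0003,"dz":-0.057,"spin":0,"grip":0.02}]'

```text
t: 5.43
position: [584.9, 122.6, 127.9]
ee_rot: [179.9, -0.0, 88.7]
force: [0.6, 0.2, -1.3]
width: 28.6
grip_force: 79.6
```

Run:
```python
from h import *
s=env.sense(); print(s['position'],s['force'])
c=snap('wrist','wrist4'); d=snap('scene','scene4')
a=c['pixels'];b=d['pixels']
cv2.imwrite('pics/c4.png',np.hstack([cv2.resize(a[120:345,180:400],(400,400)),cv2.resize(b[140:240,350:450],(400,400),interpolation=2)]))
```

```text
[584.94186365 122.57845431 127.85646726] [ 0.57927513  0.22140973 -1.28005479]
```

View pics/c4.png

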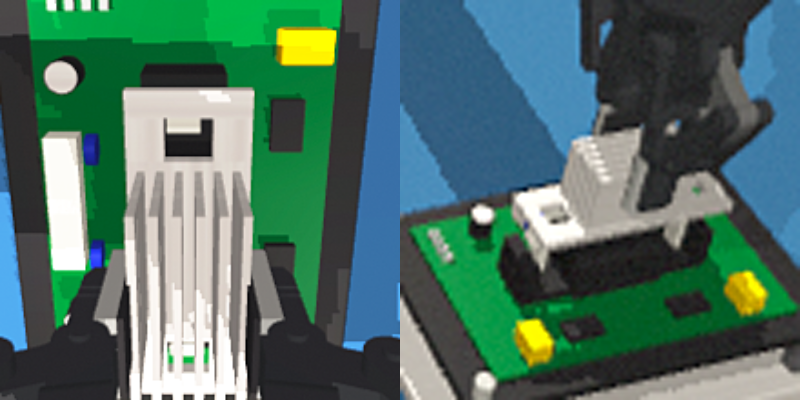

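In the wrist crop the hook tip shows in the window at (183,125), while the window centre is at about (188,135). That puts the sink roughly 1 mm too far in +x. I'll settle and measure it.

Emit:
drive_tool --increments '[{"dx":0,"dy":0,"dz":0,"spin":0,"grip":0.02},{"dx":0,"dy":0,"dz":0,"spin":0,"grip":0.02},{"dx":0,"dy":0,"dz":0,"spin":0,"grip":0.02}]'

```text
t: 5.78
position: [584.7, 122.8, 127.6]
ee_rot: [180.0, -0.0, 88.7]
force: [0.2, 0.6, -0.4]
width: 28.8
grip_force: 79.6
```

```bash
cat > m.py <<'E'
from h import *
import sys
s=env.sense(); print(s['position'],s['force'])
c=snap('wrist',sys.argv[1]); X=pts(c); Z=X[...,2]; p=c['pixels'].astype(int)
x,y=X[...,0],X[...,1]
near=(abs(x-584)<25)&(abs(y-122)<60)
e=near&(abs(y-122)>30)&(Z>float(sys.argv[2])-2.5)&(Z<float(sys.argv[2])+2.5)
print('ear',e.sum(),np.median(Z[e]),x[e].min(),x[e].max(),y[e].min(),y[e].max())
g=e.astype(np.uint8); cs,hi=cv2.findContours(g,cv2.RETR_CCOMP,cv2.CHAIN_APPROX_NONE)
for k,q in enumerate(cs):
    if hi[0,k,3]>=0 and len(q)>15:
        q=q[:,0]; print(' hole uv',q.min(0),q.max(0))
        u0,v0=q.min(0);u1,v1=q.max(0)
        sub=np.zeros_like(e); sub[v0+1:v1,u0+1:u1]=1
        w=sub&(p.min(2)>110)&~e; vv,uu=np.nonzero(w)
        if len(uu): print('  hook px',len(uu),uu.min(),uu.max(),vv.min(),vv.max(),X[w].min(0),X[w].max(0))
        r=[(v0+v1)//2]; print('  window x',X[r[0],u0],X[r[0],u1], 'y',X[v0,(u0+u1)//2],X[v1,(u0+u1)//2])
E
python3 m.py wrist5 108.5
```

```text
[584.70520596 122.75439158 127.64582404] [ 0.2034137   0.64905107 -0.42161702]
ear 3095 107.41718389749991 568.0562120775542 604.5465742131512 71.0506707361531 176.46890793985335
 hole uv [269 186] [298 211]
  hook px 235 270 297 187 210 [nan nan nan] [nan nan nan]
  window x [578.86345034 161.86095336 107.78082084] [593.74777386 161.49244805 107.71049306] y [586.19431207 167.95764793 107.61905868] [585.88731443 154.88324395 108.41265301]
```

Run:
```python
from h import *
c=load('wrist5'); X=pts(c); p=c['pixels'].astype(int)
for v in range(188,212,3): print(v,[(int(p[v,u].mean()),int(X[v,u,2]) if X[v,u,2]==X[v,u,2] else -1) for u in range(266,302,2)])
cv2.imwrite('pics/c5.png',cv2.resize(c['pixels'][170:225,250:320],(700,550),interpolation=cv2.INTER_NEAREST))
```

```text
188 [(214, 107), (224, 107), (94, 104), (153, 99), (214, 100), (212, 100), (213, 99), (213, 99), (213, 100), (213, 100), (213, 101), (213, 100), (208, 100), (16, 61), (24, 62), (52, 62), (223, 107), (217, 106)]
191 [(213, 108), (224, 107), (97, 104), (149, 100), (205, 100), (203, 99), (203, 99), (203, 100), (203, 99), (203, 98), (203, 99), (205, 100), (201, 99), (30, 62), (35, 62), (60, 62), (226, 108), (218, 106)]
194 [(213, 107), (224, 107), (97, 104), (187, 61), (250, 98), (249, 99), (249, 99), (249, 100), (249, 100), (249, 99), (249, 98), (249, 99), (248, 100), (31, 61), (35, 63), (59, 61), (224, 107), (217, 107)]
197 [(213, 108), (225, 107), (105, 106), (31, 62), (32, 61), (31, 61), (32, 61), (33, 61), (31, 62), (32, 61), (33, 61), (31, 62), (33, 62), (36, 63), (33, 61), (71, 61), (222, 107), (217, 107)]
200 [(213, 108), (224, 108), (132, 105), (23, 65), (28, 65), (29, 64), (29, 65), (30, 65), (27, 65), (29, 64), (29, 65), (28, 65), (29, 64), (28, 64), (25, 65), (84, 65), (221, 106), (216, 107)]
203 [(212, 107), (223, 107), (131, 106), (23, 72), (28, 72), (28, 72), (27, 71), (28, 71), (26, 71), (27, 72), (28, 72), (27, 72), (27, 71), (28, 70), (25, 72), (83, 71), (220, 107), (217, 107)]
206 [(213, 107), (221, 107), (159, 107), (19, 78), (24, 79), (25, 78), (24, 76), (24, 78), (24, 78), (24, 77), (23, 78), (25, 79), (23, 77), (24, 78), (21, 79), (82, 78), (220, 107), (215, 107)]
209 [(213, 107), (220, 108), (167, 106), (153, 104), (156, 105), (163, 105), (162, 105), (160, 104), (162, 105), (158, 105), (153, 104), (151, 105), (156, 104), (162, 104), (158, 104), (149, 105), (216, 107), (218, 107)]
```

View pics/c5.png

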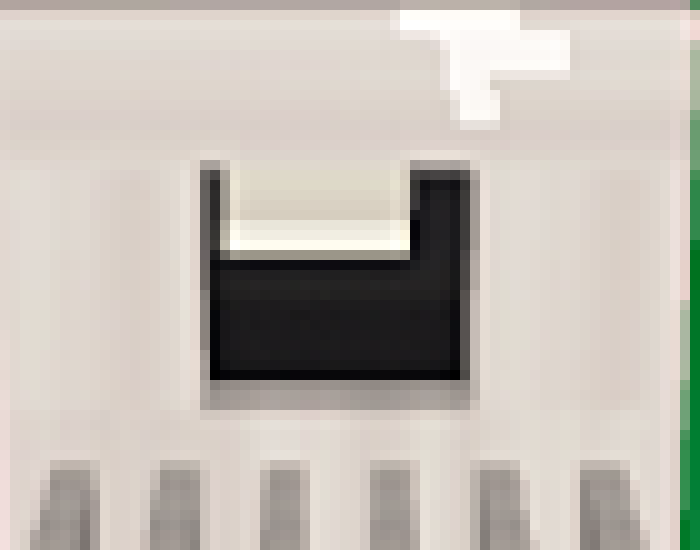

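Run:
```python
from h import *
c=load('wrist5'); X=pts(c)
for v in (183,185,187,190,193,194,195,207,208,209,210,211,212): print(v,X[v,278:288].mean(0).round(1) if not np.isnan(X[v,278:288]).any() else None, X[v,278:288,2].std().round(2))
print('ear end v',[ (v,X[v,281].round(1).tolist()) for v in range(166,174)])
```

```text
183 [586.  169.6 107.8] 0.26
185 [586.  168.5 107.8] 0.71
187 [585.9 165.4  99.2] 0.54
190 [585.8 164.1 100.4] 0.45
193 [585.8 162.3  99.9] 0.52
194 None nan
195 [585.5 151.1  62.2] 0.63
207 [585.4 148.5  80.7] 0.44
208 [585.6 154.9 103.2] 0.61
209 [585.6 154.9 105. ] 0.5
210 [585.6 155.  107. ] 0.58
211 [585.6 154.6 107.5] 0.61
212 [585.6 154.  107.5] 0.66
ear end v [(166, [585.2, 173.8, 82.4]), (167, [585.1, 173.0, 81.0]), (168, [585.1, 172.5, 81.2]), (169, [585.4, 175.9, 103.6]), (170, [585.4, 175.9, 106.2]), (171, [585.4, 175.7, 107.8]), (172, [585.4, 175.0, 106.8]), (173, [585.4, 174.7, 107.7])]
```

In y the hook and window agree: both give a centre of 124.0. In x I need -1.1 mm. Correcting that, then starting the push.

Emit:
drive_tool --increments '[{"dx":-0.0011,"dy":0,"dz":0,"spin":0,"grip":0.02},{"dx":-0.0011,"dy":0,"dz":0,"spin":0,"grip":0.02},{"dx":-0.0011,"dy":0,"dz":0,"spin":0,"grip":0.02},{"dx":-0.0011,"dy":0,"dz":-0.003,"spin":0,"grip":0.02},{"dx":-0.0011,"dy":0,"dz":-0.006,"spin":0,"grip":0.02},{"dx":-0.0011,"dy":0,"dz":-0.009,"spin":0,"grip":0.02},{"dx":-0.0011,"dy":0,"dz":-0.012,"spin":0,"grip":0.02},{"dx":-0.0011,"dy":0,"dz":-0.012,"spin":0,"grip":0.02}]'

```text
t: 6.5
position: [583.6, 122.5, 115.0]
ee_rot: [180.0, 0.0, 88.7]
force: [0.5, -0.3, 1.3]
width: 28.4
grip_force: 79.8
```

Emit:
drive_tool --increments '[{"dx":0,"dy":0,"dz":-0.002,"spin":0,"grip":0.02},{"dx":0,"dy":0,"dz":-0.004,"spin":0,"grip":0.02},{"dx":0,"dy":0,"dz":-0.006,"spin":0,"grip":0.02},{"dx":0,"dy":0,"dz":-0.006,"spin":0,"grip":0.02}]'

```text
t: 6.83
position: [584.1, 122.6, 109.7]
ee_rot: [179.9, 0.0, 88.7]
force: [0.8, -1.3, 5.1]
width: 28.5
grip_force: 80.3
```

Emit:
drive_tool --increments '[{"dx":0,"dy":0,"dz":-0.0015,"spin":0,"grip":0.02},{"dx":0,"dy":0,"dz":-0.003,"spin":0,"grip":0.02},{"dx":0,"dy":0,"dz":-0.004,"spin":0,"grip":0.02},{"dx":0,"dy":0,"dz":-0.004,"spin":0,"grip":0.02}]'

```text
t: 7.17
position: [584.2, 122.6, 106.4]
ee_rot: [179.9, 0.0, 88.7]
force: [-0.5, -1.0, 7.6]
width: 28.6
grip_force: 80.6
```

Emit:
drive_tool --increments '[{"dx":0,"dy":0,"dz":-0.0015,"spin":0,"grip":0.02},{"dx":0,"dy":0,"dz":-0.003,"spin":0,"grip":0.02},{"dx":0,"dy":0,"dz":-0.004,"spin":0,"grip":0.02},{"dx":0,"dy":0,"dz":-0.004,"spin":0,"grip":0.02}]'

```text
t: 7.5
position: [584.1, 122.8, 101.7]
ee_rot: [179.9, -0.0, 88.7]
force: [1.0, 0.4, 4.5]
width: 28.4
grip_force: 80.4
```

Emit:
drive_tool --increments '[{"dx":0,"dy":0,"dz":-0.0015,"spin":0,"grip":0.02},{"dx":0,"dy":0,"dz":-0.003,"spin":0,"grip":0.02},{"dx":0,"dy":0,"dz":-0.003,"spin":0,"grip":0.02},{"dx":0,"dy":0,"dz":-0.003,"spin":0,"grip":0.02}]'

```text
t: 7.83
position: [584.1, 122.8, 98.8]
ee_rot: [179.9, -0.0, 88.7]
force: [0.5, -0.3, 6.2]
width: 28.2
grip_force: 80.7
```

Emit:
drive_tool --increments '[{"dx":0,"dy":0,"dz":-0.0015,"spin":0,"grip":0.02},{"dx":0,"dy":0,"dz":-0.003,"spin":0,"grip":0.02},{"dx":0,"dy":0,"dz":-0.003,"spin":0,"grip":0.02},{"dx":0,"dy":0,"dz":-0.003,"spin":0,"grip":0.02}]'

```text
t: 8.17
position: [584.1, 122.8, 96.3]
ee_rot: [179.9, -0.0, 88.7]
force: [-0.9, -0.9, 8.1]
width: 28.4
grip_force: 81.1
```

The force now rises at the spring rate, and the TCP height of 96.3 matches a sink that is home with about 9.5 mm of nest travel. Tugging up next.

Emit:
drive_tool --increments '[{"dx":0,"dy":0,"dz":0.002,"spin":0,"grip":0.02},{"dx":0,"dy":0,"dz":0.004,"spin":0,"grip":0.02},{"dx":0,"dy":0,"dz":0.006,"spin":0,"grip":0.02},{"dx":0,"dy":0,"dz":0.008,"spin":0,"grip":0.02},{"dx":0,"dy":0,"dz":0.01,"spin":0,"grip":0.02},{"dx":0,"dy":0,"dz":0.011,"spin":0,"grip":0.02},{"dx":0,"dy":0,"dz":0.012,"spin":0,"grip":0.02},{"dx":0,"dy":0,"dz":0.012,"spin":0,"grip":0.02}]'

```text
t: 8.83
position: [582.6, 122.7, 106.7]
ee_rot: [-179.9, 0.0, 88.7]
force: [1.0, 0.8, -0.2]
width: 28.4
grip_force: 79.8
```

Emit:
drive_tool --increments '[{"dx":0,"dy":0,"dz":0.001,"spin":0,"grip":0.02},{"dx":0,"dy":0,"dz":0.002,"spin":0,"grip":0.02},{"dx":0,"dy":0,"dz":0.002,"spin":0,"grip":0.02},{"dx":0,"dy":0,"dz":0.002,"spin":0,"grip":0.02}]'

```text
t: 9.17
position: [583.0, 122.6, 108.9]
ee_rot: [-179.9, 0.0, 88.7]
force: [-0.6, 0.2, -3.2]
width: 28.4
grip_force: 79.6
```

```bash
cat > f.py <<'E'
from h import *
import sys
for n,win in (('top',(165,140,250,195)),('scene',(335,170,470,240))):
    c=snap(n,n+sys.argv[1]); X=pts(c); p=c['pixels'].astype(int); u0,v0,u1,v1=win
    m=np.zeros(p.shape[:2],bool); m[v0:v1,u0:u1]=1; Z=X[...,2]
    gr=m&(p[...,1]>p[...,2]+40)&(p[...,1]>p[...,0]+20)&(abs(Z-56)<9); 
    sat=p.max(2)-p.min(2)
    e=m&(sat<40)&(p.max(2)>120)&(abs(Z-87)<8)&(abs(X[...,0]-584)<22)&(abs(X[...,1]-122)<56)
    print(n,'board z',np.median(Z[gr]).round(2),np.mean(Z[gr]).round(2),gr.sum(),'| ears +y,-y z',[(np.median(Z[e&(s*(X[...,1]-122)>46)]).round(1),(e&(s*(X[...,1]-122)>46)).sum()) for s in(1,-1)])
    o=load(n+'0'); Zo=pts(o)[...,2]; print('   board change on same pixels',np.nanmedian((Z-Zo)[gr]).round(2))
print(env.sense()['position'],env.sense()['force'])
E
python3 f.py T
```

```text
top board z 57.81 57.78 830 | ears +y,-y z [(np.float64(nan), np.int64(0)), (np.float64(87.6), np.int64(35))]
   board change on same pixels 0.99
scene board z 56.44 56.41 1512 | ears +y,-y z [(np.float64(87.2), np.int64(25)), (np.float64(87.0), np.int64(48))]
   board change on same pixels 0.98
[583.09582748 122.6237449  109.0531788 ] [-0.70988995 -0.74298242 -2.86192427]
  return _methods._mean(a, axis=axis, dtype=dtype,
  ret = ret.dtype.type(ret / rcount)
```

The nest has risen about 1 mm with both ears captured, so I'll tug 2 mm more and hold.

Emit:
drive_tool --increments '[{"dx":0,"dy":0,"dz":0.001,"spin":0,"grip":0.02},{"dx":0,"dy":0,"dz":0.002,"spin":0,"grip":0.02},{"dx":0,"dy":0,"dz":0.002,"spin":0,"grip":0.02},{"dx":0,"dy":0,"dz":0.002,"spin":0,"grip":0.02},{"dx":0,"dy":0,"dz":0.002,"spin":0,"grip":0.02}]'

```text
t: 9.68
position: [583.1, 122.7, 111.1]
ee_rot: [-180.0, 0.0, 88.7]
force: [-1.7, -0.2, -4.3]
width: 28.4
grip_force: 79.3
```

```bash
python3 -W ignore f.py U
```

```text
top board z 59.94 59.86 815 | ears +y,-y z [(np.float64(nan), np.int64(0)), (np.float64(90.5), np.int64(41))]
   board change on same pixels 3.03
scene board z 58.58 58.51 1515 | ears +y,-y z [(np.float64(89.8), np.int64(23)), (np.float64(89.6), np.int64(50))]
   board change on same pixels 3.08
[583.10562129 122.67263836 111.13659125] [-0.67986783 -0.15867967 -3.58251129]
```

The nest is lifted 3.0 mm with both ears held, so the tug is proven. Now lowering to rest, opening and retreating.

Emit:
drive_tool --increments '[{"dx":0,"dy":0,"dz":-0.002,"spin":0,"grip":0.02},{"dx":0,"dy":0,"dz":-0.004,"spin":0,"grip":0.02},{"dx":0,"dy":0,"dz":-0.0065,"spin":0,"grip":0.02},{"dx":0,"dy":0,"dz":-0.0065,"spin":0,"grip":0.02},{"dx":0,"dy":0,"dz":-0.0065,"spin":0,"grip":0.02}]'

```text
t: 10.2
position: [584.3, 122.8, 105.3]
ee_rot: [179.9, -0.0, 88.7]
force: [1.1, 0.6, -0.9]
width: 28.8
grip_force: 79.8
```

Emit:
drive_tool --increments '[{"dx":0,"dy":0,"dz":0,"spin":0,"grip":0.035},{"dx":0,"dy":0,"dz":0,"spin":0,"grip":0.045},{"dx":0,"dy":0,"dz":0,"spin":0,"grip":0.052},{"dx":0,"dy":0,"dz":0,"spin":0,"grip":0.052},{"dx":0,"dy":0,"dz":0,"spin":0,"grip":0.052}]' --newtons 20

```text
t: 10.62
position: [583.5, 122.7, 104.9]
ee_rot: [180.0, -0.0, 88.7]
force: [0.3, 0.4, -0.4]
width: 51.9
grip_force: 0.0
```

Emit:
drive_tool --increments '[{"dx":0,"dy":0,"dz":0.01,"spin":0,"grip":0.052},{"dx":0,"dy":0,"dz":0.03,"spin":0,"grip":0.052},{"dx":0,"dy":0,"dz":0.05,"spin":0,"grip":0.052},{"dx":0,"dy":0,"dz":0.08,"spin":0,"grip":0.052},{"dx":0,"dy":0,"dz":0.11,"spin":0,"grip":0.052},{"dx":0,"dy":0,"dz":0.13,"spin":0,"grip":0.052},{"dx":0,"dy":0,"dz":0.13,"spin":0,"grip":0.052},{"dx":0,"dy":0,"dz":0.13,"spin":0,"grip":0.052}]'

```text
t: 11.28
position: [584.1, 122.8, 236.9]
ee_rot: [179.8, -0.0, 88.7]
force: [-0.3, 0.5, -1.7]
width: 51.9
grip_force: 0.0
```

Emit:
drive_tool --increments '[{"dx":0,"dy":0,"dz":0,"spin":0,"grip":0.052},{"dx":0,"dy":0,"dz":0,"spin":0,"grip":0.052},{"dx":0,"dy":0,"dz":0,"spin":0,"grip":0.052},{"dx":0,"dy":0,"dz":0,"spin":0,"grip":0.052}]'

```text
t: 11.62
position: [582.9, 122.6, 233.6]
ee_rot: [-179.9, 0.0, 88.7]
force: [0.1, 0.2, 0.2]
width: 51.8
grip_force: 0.0
```

```bash
python3 -W ignore f.py V
```

```text
top board z 55.64 55.66 1083 | ears +y,-y z [(np.float64(85.1), np.int64(8)), (np.float64(84.6), np.int64(28))]
   board change on same pixels -1.18
scene board z 54.23 54.19 1526 | ears +y,-y z [(np.float64(84.2), np.int64(27)), (np.float64(84.0), np.int64(48))]
   board change on same pixels -1.16
[583.17648854 122.64674288 234.00296667] [0.19593022 0.29903788 0.7566533 ]
```

View pics/sceneV.png

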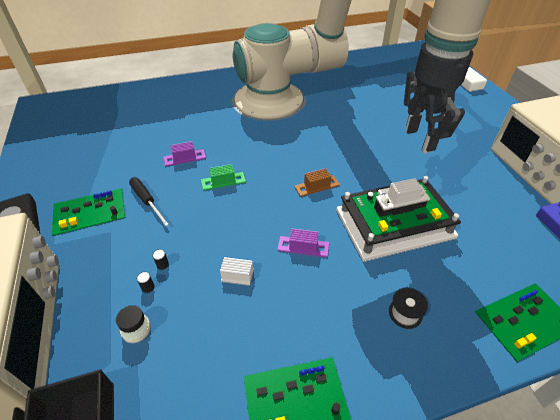

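The picture shows the sink level and home on the nest at (403,195), the gripper clear of it, and all the bystanders where they were. The ears are at 84.1 on top, which puts the undersides about 79.1 against a seat of 79.8. Handing in.

```bash
python3 -c "
from workcell import env
print(env.sign_off())"
```

```text
the job is handed in; nothing more can be done
None
```

The heat sink is clicked home under both hooks; the tug lifted the nest 3 mm above rest. I then let go with everything else left in place and handed the job in, but sign-off returned no verdict.

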